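# Open the sealing rest's size slide and load a carton

## Task

Get the sealing rest ready for the big carton: pull the orange tab of its size slide fully out to the red end stops. Then set the purple carton with the gold band gently on the sloping rest (neither dropped nor pressed hard), right way up, lengthwise between the two side guides, lying flat with its lower end against the blue lip, and let go. The slide must still be fully out at the end; do not disturb the other cartons, the amber vials or the loose gold roll.

Things in the scene. Friction and masses are not known exactly. Their poses are not given: they have to be found in the camera images.
- rest: Base of the sealing rest: grey plate about 220 x 200 mm fixed to the table, place and yaw vary. Origin on the table under the middle of the carton channel; x points from the deck's low end (robot side) to its high end, y towards the orange tab's side. A gold roll on a spindle is fixed behind the high end (top 70 mm above the table).
- deck: White sloping deck of the rest, 164 x 187 mm, tilted 0.26 rad. Origin on its surface at the foot of the blue lip at its low end (30 mm above the table), in the middle of the fully open channel; x points up the slope, y across it towards the tab's side, z out of the deck. The lip spans x -12 to 0 mm, 12 mm high. A carton in place has its origin at x = 50, y = 0 +- 6, z = 0 mm in this frame.
- fixed_guide (a point): Middle of the top edge of the fixed black side guide's inner face: in the deck frame x = 70, y = -34, z = 10 mm. The guide runs from x = 0 to 140 mm.
- stop (a point): Top centre of the upper of the two red end stops of the sliding guide, x 125 to 139, y 42 to 52, 8 mm high in the deck frame; its twin is at x 1 to 15 mm.
- guide (a joint): Size slide: travel (m) of the sliding side guide along the deck's +y. 0 = narrow (18 mm channel), 0.050 = fully out against the red stops (68 mm channel). Starts between 0 and 0.020; about 2 N of friction, stays where left. The guide is a black bar 140 mm long, 8 mm thick, top 11 mm above the deck, inner face at deck y = -16 mm + joint value.
- tab (a point): Centre of the top face of the orange upright tab that moves the sliding guide: 26 mm (deck x) by 14 mm (deck y), its top 43 mm above the deck; pinch it across y. In the deck frame it is at x = 80 mm, y = 45 mm + joint value, z = 43 mm; a flat arm, top 9 mm above the deck, joins its foot to the guide bar.
- carton: The purple carton with a gold band round its middle: rigid, 100 (x) x 56 (y) x 38 mm (z), about 0.15 kg, lying flat on the table among two other cartons of the same size. Origin at the centre of its underside, z up. Grip it across its 56 mm width, high enough to keep the fingertips above the guides.
- cream_carton: Cream carton, same size and origin, no band: leave alone.
- teal_carton: Teal carton, same size and origin, no band: leave alone.
- vial_a: Small amber vial with purple cap standing beyond the left side of the rest, 30 mm diameter, 62 mm high, origin under its centre: leave alone.
- vial_b: The same kind of vial standing at the far side between the rest and the cartons: leave alone.
- seal_roll: Loose gold roll of seals lying flat, 64 mm diameter, 25 mm high, origin under its centre: leave alone.
Things that resemble listed ones, but are neither listed nor needed, are in the scene too. What is shaped like the carton but green is not meant.

How it is judged (in metres and radians):
On the way, in this order (a step that is already met when the one before it is completed fails the run):
1. the size slide is fully out against its end stops (value of joint guide above 0.0465 m), for 0.2 s.
2. with the slide still out, the purple carton lies flat in the channel against the lip (value of joint guide above 0.0465 m and x of carton in the frame of deck between 0.043 and 0.057 m and y of carton in the frame of deck between -0.012 and 0.012 m and z of carton in the frame of deck between -0.004 and 0.004 m and angle between the z axis of carton and the z axis of deck, either way round below 0.07 rad and angle between the x axis of carton and the x axis of deck, either way round below 0.2 rad and angle between carton's own z axis and vertical below 0.6 rad), for 0.2 s.
At the end, for the whole second after the job is handed in: The size slide is within 3.5 mm of its full 50 mm travel; the purple carton lies at rest on the deck, right way up, flat (within 0.07 rad and 4 mm), lengthwise (within 0.2 rad) between the guides (within 12 mm of the middle), its lower end within 7 mm of the lip (all of step 2 and linear speed of carton below 0.02 m/s and angular speed of carton below 0.2 rad/s); the robot touches nothing.
It fails at once if one of the other cartons, the vials or the loose roll was displaced by more than 30 mm (distance of any of cream_carton, teal_carton, vial_a, vial_b, seal_roll from where it was at the start of the episode above 0.03 m).
It fails at once if the purple carton was dropped (moving faster than 0.5 m/s with no finger on it) (linear speed of carton above 0.5 m/s and contact force between the fingers and carton below 0.05 N).
It fails at once if the purple carton was pressed on the rest with more than 40 N (contact force between carton and rest above 40 N).
It also fails if it takes over 51 s, if anything falls off the work surface, if the arm or the gripper's body presses on something with over 40 N, if the wrist force passes 120 N, or if a joint passes its speed limit or range.

## Robot

A 7-joint arm with a two-finger parallel gripper is mounted at the origin on the work surface. World frame = base frame: x ahead of the robot, y to its left, z up, the work surface at z = 0. Lengths are in mm, angles in rad, forces in N, time in s.
With the tool pointing down it reaches from about 400 to 925 mm from the base axis. Payload 5.6 kg.
Tool frame: the origin (TCP) lies at the very end of the fingers, on their centre line; the grasp point (between the pads) lies 19 mm behind it (env.grip_point_offset is the distance from the TCP to the grasp point, in mm); z points along the fingers, y is the line along which they close (so a half turn about z gives the same grasp; the last joint's range is limited). The gripper opens to 85 mm and grips with 20 to 120 N. Pads are 22 mm wide; open, the fingers measure 114 mm over their backs; the gripper's body (76 mm by 85 mm) begins 54 mm behind the grasp point. The pads swing forward as they close: fully open they stand 13 mm farther back than shut.
Start: joints at [-1.292, 0.468, -0.012, 1.603, 0.006, 1.071, -0.056], TCP at [205.619, 616.627, 231.29] pointing down, gripper open.
Joint ranges: [-2.53, 2.53], [-0.31, 2.02], [-1.57, 1.55], [0.28, 2.44], [-1.29, 4.43], [0.15, 1.84], [-2.92, 2.92]. Speed limits (rad/s): [2.57, 2.57, 3.14, 3.14, 3.14, 3.14, 3.14].

## Interface

Orientations are given as [roll, pitch, yaw] about the fixed x, y, z axes, in that order (R = Rz(yaw) Ry(pitch) Rx(roll)).
In Python, from cell import env, cams gives the robot as it stands.
- The arm moves only by the shell command python3 -m pendant 'ROWS' [FORCE]. ROWS is text: rows parted by semicolons, each of 5 numbers parted by spaces: the shift along the tool's x, y, z in units of 0.6 m (1.0 is 0.6 m), then the turn about the tool's z in units of 360 degrees (1.0 is 360 degrees), then the closure, from -1 (fully open) to 1 (shut). A call has 1 to 5 rows; each row is the pose to reach, as a shift and turn from the pose commanded when the call began, along the tool's axes at that moment, turning the shorter way round; what a row does not reach only later rows make up. A row lasts 1/10 s, in which the tool goes at most 50 mm and 8.59 degrees, less where a joint would pass 70% of its speed; a pose out of reach is approached as far as the arm can. A call with a number of a shift or a turn outside -1 to 1 is refused whole. A call with a gripper value outside its range is refused whole. The fingers move at their own pace and stop on an object; FORCE is the grip in N (left out, the last holds). Time passes only in rows, so rows that repeat a pose let the fingers close. It gives the time, the measured TCP pose, the force, the opening and the grip force at its end, in the units of the state.
- env.read_state(): the state, without advancing time (a new reading comes with each control period).
- cams.grab_frame(name): name is "scene" or "top" or "wrist"; returns the picture (480x640x3 uint8, red, green, blue); there is no depth.
- cams.camera_info(name): a dict with "fx", "fy", "cx", "cy" (pixels), "dist" ([k1, k2, p1, p2, k3] as OpenCV has them; the pictures are not rectified), "T" (4x4, takes a point from camera to world coordinates); the wrist camera has in their place "hand_eye" (4x4, takes a point from camera to tool coordinates, whose origin is the TCP and whose axes are the flange's). Camera axes: x right, y down, z forward; pixel columns grow to the right and rows downward; lengths in mm; the calibration is good to about 2 mm. A picture is of the moment at which its call begins: read the wrist's pose just before it. camera_info takes no time and is no camera call.
- env.hand_in(): hands the job in; it is judged then, once.
The state is a dict: "clock": time; "joint_positions": joint angles; "joint_vel": joint speeds; "joint_efforts": joint torques, N m; "ee_pos": TCP position; "tool_rot": TCP orientation; "ft_force": force on the tool from outside, world axes, zero at the start; "ft_torque": the same for the moment, N m; "grip_width": finger opening in mm; "finger_force": force on a finger pad.
Only numpy, scipy, OpenCV 4.12 (cv2) and the standard library are available. Lean on these libraries where they do the work, as an engineer would, in place of code of your own. Each camera call takes 0.05 s, during which the arm holds its last target. There are 200 camera calls.

## Working session

There is one attempt and no reset: what is moved stays moved. The work goes in short steps, Python scripts to look and compute and a shell command to move; the robot and the scene stay as the last step left them, time stands still between calls to the robot, and variables do not carry over. Pictures are saved under pics/ and viewed, at most 10 in all, crops included, and the job is handed in when it is done.

```bash
ls; mkdir -p pics; python3 - <<'E'
from cell import env,cams
import cv2,numpy as np
for n in ("scene","top"):
    f=cams.grab_frame(n); cv2.imwrite(f"pics/{n}0.png",f[:,:,::-1])
    c=cams.camera_info(n); print(n,{k:np.round(v,3).tolist() for k,v in c.items()})
print({k:np.round(v,3).tolist() for k,v in cams.camera_info("wrist").items()})
print(env.read_state(),env.grip_point_offset)
E
```

```text
pics
scene {'fx': 535.636, 'fy': 535.636, 'cx': 311.116, 'cy': 241.441, 'dist': [-0.053, 0.0, 0.0, 0.0, 0.0], 'T': [[-0.085, 0.744, -0.663, 1220.139], [0.996, 0.072, -0.047, 121.022], [0.013, -0.665, -0.747, 878.137], [0.0, 0.0, 0.0, 1.0]]}
top {'fx': 553.52, 'fy': 553.52, 'cx': 320.79, 'cy': 247.728, 'dist': [-0.145, 0.0, 0.0, 0.0, 0.0], 'T': [[0.018, -0.983, 0.18, 274.933], [-1.0, -0.017, 0.007, 66.022], [-0.004, -0.18, -0.984, 1309.225], [0.0, 0.0, 0.0, 1.0]]}
{'fx': 385.797, 'fy': 385.797, 'cx': 322.433, 'cy': 241.615, 'dist': [-0.086, 0.0, 0.0, 0.0, 0.0], 'hand_eye': [[0.001, -0.96, -0.279, 72.112], [1.0, 0.001, -0.001, 1.34], [0.001, -0.279, 0.96, -143.605], [0.0, 0.0, 0.0, 1.0]]}
{'clock': 0.1, 'joint_positions': array([-1.29198673,  0.46833904, -0.01162742,  1.60352328,  0.00602206,
        1.07137621, -0.05629451]), 'joint_vel': array([-0.00045673, -0.00128298,  0.00215764, -0.00275696,  0.00010785,
        0.00110584,  0.00077025]), 'joint_efforts': array([ 9.17703146e-04, -5.33517623e+01,  2.16661755e-02, -2.51963925e+01,
        1.15400637e-02,  4.31534252e-03,  9.50372112e-06]), 'ee_pos': array([205.48186719, 616.14613225, 230.40460433]), 'tool_rot': array([-3.13998598e+00,  1.23884823e-04,  2.81975669e+00]), 'ft_force': array([-0.62773184, -0.31680569, -0.24584693]), 'ft_torque': array([ 0.02576446, -0.0030034 ,  0.02696917]), 'finger_force': 0.0, 'grip_width': 85.49376386341416} 18.700000000000003
```

View pics/top0.png

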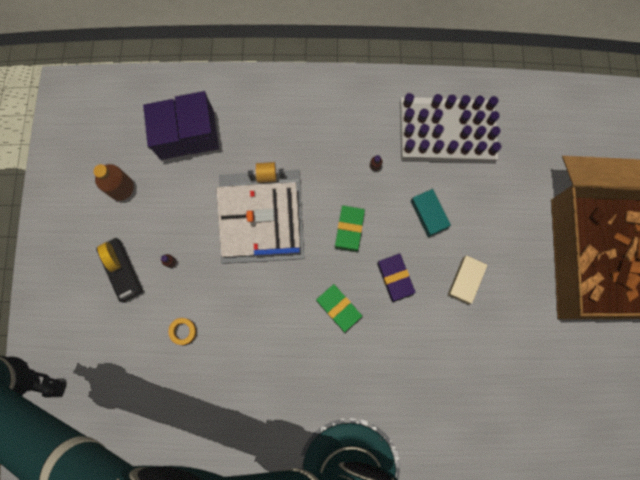

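View pics/scene0.png

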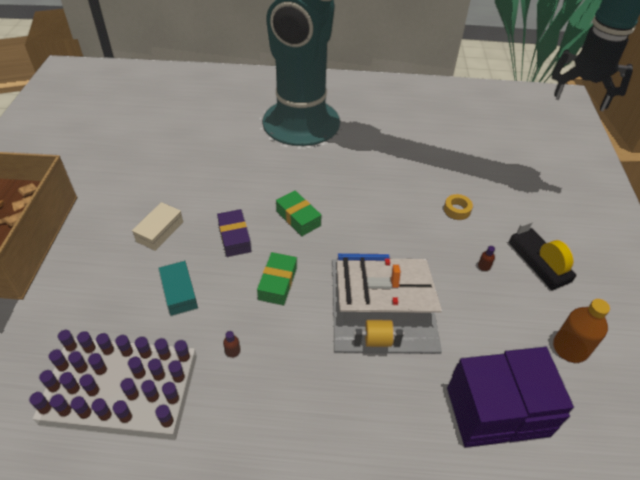

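Top view candidates: purple carton with gold band at (396,277). Look-alikes are green banded cartons at (350,228) and (339,308), teal at (431,212), cream at (468,279), and large purple boxes at (180,125). I choose (396,277). The rest is at (260,218) with its orange tab at (250,215), red stops at (252,194) and (256,246), and the blue lip at (278,251).

```bash
cat > h.py <<'E'
from cell import env,cams
import cv2,numpy as np
from scipy.spatial.transform import Rotation as Ro
def info(n):
    c=cams.camera_info(n); K=np.array([[c['fx'],0,c['cx']],[0,c['fy'],c['cy']],[0,0,1.]])
    if n=='wrist':
        s=env.read_state(); M=np.eye(4); M[:3,:3]=Ro.from_euler('xyz',s['tool_rot']).as_matrix(); M[:3,3]=s['ee_pos']
        T=M@np.array(c['hand_eye'])
    else: T=np.array(c['T'])
    return K,np.array(c['dist'],float),T
def ray(I,px):
    K,d,T=I; u=cv2.undistortPoints(np.array(px,float).reshape(-1,1,2),K,d).reshape(-1,2)
    v=np.c_[u,np.ones(len(u))]@T[:3,:3].T; return T[:3,3],v
def plane(I,px,z):
    o,v=ray(I,px); return o+v*((z-o[2])/v[:,2])[:,None]
def proj(I,P):
    K,d,T=I; R=T[:3,:3].T; t=-R@T[:3,3]
    return cv2.projectPoints(np.array(P,float).reshape(-1,1,3),cv2.Rodrigues(R)[0],t,K,d)[0].reshape(-1,2)
def tri(I1,p1,I2,p2):
    o1,v1=ray(I1,p1);o2,v2=ray(I2,p2);v1=v1[0];v2=v2[0]
    s=np.linalg.lstsq(np.c_[v1,-v2],o2-o1,rcond=None)[0]; a=o1+v1*s[0];b=o2+v2*s[1]
    return (a+b)/2,np.linalg.norm(a-b)
def blobs(img,hr,smin,vmin,box,amin=8):
    h=cv2.cvtColor(img,cv2.COLOR_RGB2HSV); m=np.zeros(h.shape[:2],np.uint8)
    x0,y0,x1,y1=box; H=h[y0:y1,x0:x1]
    k=(H[...,1]>=smin)&(H[...,2]>=vmin); hh=H[...,0].astype(int)
    k&=((hh>=hr[0])&(hh<=hr[1])) if hr[0]<=hr[1] else ((hh>=hr[0])|(hh<=hr[1]))
    m[y0:y1,x0:x1]=k*255
    n,l,st,c=cv2.connectedComponentsWithStats(m)
    return m,[(st[i,4],c[i].round(2),st[i,:4]) for i in range(1,n) if st[i,4]>=amin]
E
python3 - <<'E'
from h import *
t=cv2.imread('pics/top0.png')[:,:,::-1].copy(); s=cv2.imread('pics/scene0.png')[:,:,::-1].copy()
for n,im,b,cb in (('top',t,(205,160,310,275),(370,245,425,310)),('scene',s,(325,245,445,355),(210,200,260,260))):
    for nm,hr,sm in (('blue',(105,122),150),('red',(172,3),150),('orange',(4,13),170)):
        print(n,nm,[(a,c.tolist(),bb.tolist()) for a,c,bb in blobs(im,hr,sm,70,b)[1]])
    for nm,hr,sm,vm in (('purple',(122,150),80,20),('gold',(14,30),120,80)):
        print(n,nm,[(a,c.tolist(),bb.tolist()) for a,c,bb in blobs(im,hr,sm,vm,cb)[1]])
a=cv2.resize(t[165:270,205:310],(400,400),interpolation=3); b=cv2.resize(t[245:310,365:430],(400,400),interpolation=3)
cv2.imwrite('pics/crop1.png',np.hstack([a,b])[:,:,::-1])
E
```

```text
top blue [(np.int32(153), [277.08, 250.92], [255, 248, 44, 6])]
top red [(np.int32(14), [251.93, 193.14], [251, 191, 3, 5]), (np.int32(13), [255.15, 246.0], [254, 244, 3, 5])]
top orange [(np.int32(54), [249.57, 215.65], [246, 211, 7, 10])]
top purple [(np.int32(361), [391.35, 264.93], [379, 255, 26, 21]), (np.int32(395), [400.5, 288.85], [387, 278, 28, 23])]
top gold [(np.int32(177), [395.88, 276.62], [384, 270, 25, 15])]
scene blue [(np.int32(170), [362.88, 256.27], [339, 254, 49, 5])]
scene red [(np.int32(20), [387.15, 261.3], [385, 259, 5, 6]), (np.int32(26), [394.85, 300.46], [393, 298, 5, 6])]
scene orange [(np.int32(112), [395.24, 276.89], [392, 265, 8, 22])]
scene purple [(np.int32(263), [229.99, 217.06], [218, 210, 25, 15]), (np.int32(368), [235.18, 237.23], [222, 228, 27, 19])]
scene gold [(np.int32(146), [232.39, 226.29], [220, 222, 26, 10])]
```

View pics/crop1.png

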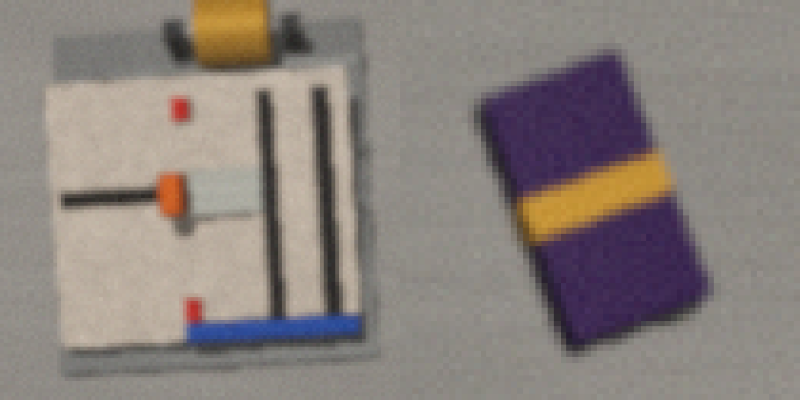

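```bash
python3 - <<'E'
from h import *
I={'top':info('top'),'scene':info('scene')}
P={}
px={'stopU':([251.93,193.14],[394.85,300.46]),'stopL':([255.15,246.0],[387.15,261.3])}
for k,z in (('stopU',71),('stopL',39)):
    a=plane(I['top'],px[k][0],z)[0];b=plane(I['scene'],px[k][1],z)[0];c,e=tri(I['top'],px[k][0],I['scene'],px[k][1])
    print(k,a.round(1),b.round(1),'tri',c.round(1),round(e,1)); P[k]=(a+b)/2
d=P['stopU']-P['stopL']; print('dist',np.hypot(*d[:2]),'expect',124*np.cos(.26)); yaw=np.arctan2(d[1],d[0])
x=np.array([np.cos(yaw),np.sin(yaw)]);y=np.array([-x[1],x[0]])
# blob is mostly top surface; deck origin
c,s=np.cos(.26),np.sin(.26)
oL=P['stopL'][:2]-x*(8*c-7*s)-y*47; oU=P['stopU'][:2]-x*(132*c-7*s)-y*47
print('yaw',yaw,'orig',oL,oU); o=(oL+oU)/2
R=np.c_[np.r_[x*c,s],np.r_[y,0],np.r_[-x*s,c]]
D=np.eye(4);D[:3,:3]=R;D[:3,3]=[*o,30];np.save('D.npy',D)
# tab: top face height 30+80s+43c ; 
for q in (0,.01,.02): pass
h=30+80*s+43*c-2
t=plane(I['top'],[249.57,215.65],h)[0]; print('tab',t,'deck',R.T@(t-D[:3,3]))
# predicted lip, guides
for nm in I: print(nm,proj(I[nm],[D[:3,:3]@np.array(p)+D[:3,3] for p in ([70,-34,10],[0,-34,10],[140,-34,10],[132,47,8],[8,47,8])]).round(1).tolist())
for nm,cb in (('top',(370,245,425,310)),('scene',(210,200,260,260))):
    im=cv2.imread(f'pics/{nm}0.png')[:,:,::-1].copy()
    m=blobs(im,(122,150),80,20,cb)[0]|blobs(im,(14,30),120,80,cb)[0]
    m=cv2.morphologyEx(m,cv2.MORPH_CLOSE,np.ones((3,3)))
    ct=max(cv2.findContours(m,0,1)[0],key=cv2.contourArea).reshape(-1,2)
    w=plane(I[nm],ct,38)[:,:2]; r=cv2.minAreaRect(w.astype(np.float32)); print(nm,'carton',r)
    g=blobs(im,(14,30),120,80,cb)[0]
    print(' gold centre',plane(I[nm],[np.argwhere(g)[:,::-1].mean(0)],38)[0].round(1))
E
```

```text
stopU [628.2 237.9  71. ] [633.9 236.3  71. ] tri [629.7 237.9  65.3] 1.5
stopL [509.2 229.3  39. ] [514.2 226.9  39. ] tri [510.  228.7  34.2] 2.4
dist 119.68699233655438 expect 119.83235728867965
yaw 0.07511506177937896 orig [509.29599103 180.81388469] [509.15103598 180.80297586]
tab [569.60250231 238.30637747  90.12121321] deck [77.81098702 52.8047062  41.51276672]
top [[288.5, 216.6], [290.4, 246.5], [286.8, 186.4], [252.3, 191.9], [255.7, 245.0]]
scene [[349.8, 277.1], [347.9, 256.3], [351.8, 300.2], [395.3, 298.9], [387.8, 260.0]]
top carton ((441.8083190917969, -100.05403137207031), (97.10599517822266, 59.27710723876953), 20.97921371459961)
 gold centre [442.8 -99.7  38. ]
scene carton ((450.7434997558594, -102.68138885498047), (100.16499328613281, 55.35955047607422), 19.044189453125)
 gold centre [ 447.2 -104.2   38. ]
```

The crop shows the purple/gold carton at (397,277), and the rest with its tab at (250,216), stops and lip all agreeing with the expected sizes. The slide is at about 8 mm. Next I go above the tab.

```bash
cat >> h.py <<'E'
def go(P,yaw):
    s=env.read_state(); R=Ro.from_euler('xyz',s['tool_rot']).as_matrix()
    y0=s['tool_rot'][2]; d=R.T@(np.array(P)-s['ee_pos']); a=-((yaw-y0+np.pi)%(2*np.pi)-np.pi)
    print('target',np.round(P,1),'shift',np.round(d/600,4),'turn',round(a/2/np.pi,4),'clock',s['clock'])
E
python3 - <<'E'
from h import *
D=np.load('D.npy'); p=D[:3,:3]@np.array([79,53,43])+D[:3,3]; print(p)
go([p[0],p[1],230],.075+np.pi)
E
```

```text
[570.35239609 238.55865802  91.86413266]
target [570.4 238.6 230. ] shift [-0.776  -0.4046  0.0014] turn -0.0632 clock 0.1
```

```bash
R='-0.776 -0.405 0 -0.063 -1'; python3 -m pendant '-0.776 -0.405 0 -0.063 -0.3;-0.776 -0.405 0 -0.063 -0.3;-0.776 -0.405 0 -0.063 -0.3;-0.776 -0.405 0 -0.063 -0.3;-0.776 -0.405 0 -0.063 -0.3'; python3 -c "
from h import *
go([570.4,238.6,230],.075+np.pi)"
```

```text
clock: 0.6
ee_pos: [380.3, 434.9, 231.0]
tool_rot: [-3.141, -0.0, -3.068]
ft_force: [1.0, 0.2, 0.1]
grip_width: 55.3
finger_force: 0.0
target [570.4 238.6 230. ] shift [-0.2917 -0.3497  0.0017] turn -0.0002 clock 0.6
```

```bash
python3 -m pendant '-0.28 -0.34 0 0 -0.3;-0.28 -0.34 0 0 -0.3;-0.28 -0.34 0 0 -0.3;-0.28 -0.34 0 0 -0.3;-0.28 -0.34 0 0 -0.3'; python3 -m pendant '0 0 0 0 -0.3;0 0 0 0 -0.3;0 0 0 0 -0.3'; python3 -c "
from h import *
I=info('wrist'); f=cams.grab_frame('wrist'); cv2.imwrite('pics/w1.png',f[:,:,::-1])
D=np.load('D.npy')
for p in ([132,47,8],[8,47,8],[80,53,43],[70,-34,10]): print(proj(I,D[:3,:3]@np.array(p,float)+D[:3,3]).round(1))
for nm,hr,sm in (('blue',(105,122),150),('red',(172,3),150),('orange',(4,13),170)):
  print(nm,[(a,c.tolist(),b.tolist()) for a,c,b in blobs(f,hr,sm,60,(0,0,640,480),30)[1]])
go([570.4,238.6,230],.075+np.pi)"
```

```text
clock: 1.1
ee_pos: [553.0, 254.3, 231.1]
tool_rot: [-3.141, -0.0, -3.068]
ft_force: [0.1, 1.4, -0.5]
grip_width: 55.9
finger_force: 0.0
clock: 1.4
ee_pos: [551.0, 257.2, 230.9]
tool_rot: [3.141, -0.001, -3.066]
ft_force: [0.4, 0.1, -0.0]
grip_width: 55.5
finger_force: 0.0
[[290.3 310.3]]
[[290.3 166.4]]
[[294.2 252.2]]
[[196.2 238.5]]
blue [(np.int32(1778), [235.59, 147.18], [174, 140, 124, 16])]
red [(np.int32(204), [291.55, 163.92], [286, 155, 12, 18]), (np.int32(197), [292.36, 307.02], [287, 299, 12, 17])]
orange [(np.int32(299), [530.92, 143.43], [522, 127, 25, 32]), (np.int32(513), [296.1, 246.79], [287, 233, 20, 33]), (np.int32(4362), [611.37, 337.78], [572, 296, 68, 98]), (np.int32(232), [20.69, 350.19], [8, 341, 22, 21])]
target [570.4 238.6 230. ] shift [-0.0301 -0.0341  0.0016] turn 0.0002 clock 1.45
```

View pics/w1.png

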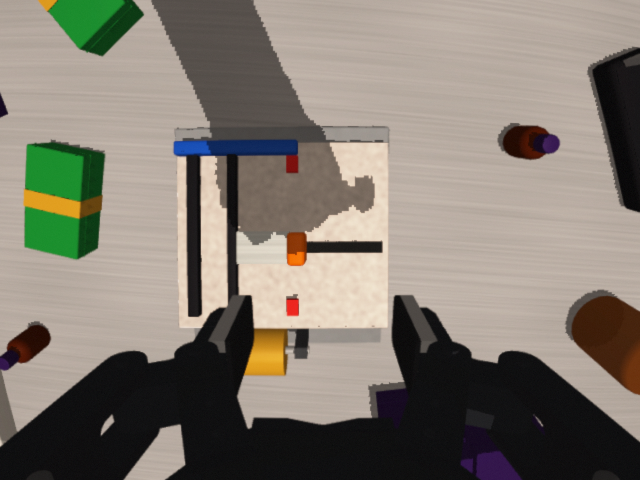

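Wrist view: stops at (292,164) and (292,307), tab at (296,247), lip at (236,147), all within about 3 px of prediction. I refine the deck pose from this view and descend over the tab.

```bash
python3 -c "
from h import *
I=info('wrist'); D=np.load('D.npy'); c,s=np.cos(.26),np.sin(.26)
L=plane(I,[291.55,163.92],39)[0];U=plane(I,[292.36,307.02],71)[0];d=U-L;yaw=np.arctan2(d[1],d[0]);print(yaw,np.hypot(*d[:2]))
x=np.array([np.cos(yaw),np.sin(yaw)]);y=np.array([-x[1],x[0]])
o=((L+U)[:2]/2)-x*(70*c-7*s)-y*47; print(o,D[:2,3])
D[:3,:3]=np.c_[np.r_[x*c,s],np.r_[y,0],np.r_[-x*s,c]];D[:2,3]=o;np.save('D.npy',D)
t=plane(I,[296.1,246.8],90)[0];print('tab deck',D[:3,:3].T@(t-D[:3,3]))
b=plane(I,[[174,148],[298,147]],41);print('lip ends',((b-D[:3,3])@D[:3,:3]).round(1), 'lip yaw',np.arctan2(*(b[1]-b[0])[[1,0]])-np.pi/2)
go([t[0],t[1],72],yaw+np.pi)"
```

```text
0.08175364088055567 119.0998408524473
[506.73110049 182.0512632 ] [509.2235135  180.80843028]
tab deck [78.45559217 52.94332277 41.21585899]
lip ends [[ -5.5 -53.5  12.9]
 [ -4.9  52.9  12.7]] lip yaw 0.07551317512347344
target [567.4 240.1  72. ] shift [-0.0256 -0.0313  0.265 ] turn -0.0008 clock 1.45
```

```bash
python3 -m pendant '-0.027 -0.031 0.05 0 -0.3;-0.027 -0.031 0.12 0 -0.3;-0.027 -0.031 0.2 0 -0.3;-0.027 -0.031 0.264 0 -0.3;-0.027 -0.031 0.264 0 -0.3' 40; python3 -m pendant '0 0 0 0 -0.3;0 0 0 0 1;0 0 0 0 1;0 0 0 0 1;0 0 0 0 1'; python3 -m pendant '0 0 0 0 1;0 0 0 0 1;0 0 0 0 1'
```

```text
clock: 1.95
ee_pos: [564.5, 238.6, 67.4]
tool_rot: [-3.138, -0.011, -3.065]
ft_force: [-0.7, 0.8, -0.5]
grip_width: 55.6
finger_force: 0.0
clock: 2.45
ee_pos: [570.8, 239.2, 75.2]
tool_rot: [3.14, 0.003, -3.067]
ft_force: [-0.9, 0.5, 6.4]
grip_width: 13.1
finger_force: 42.6
clock: 2.75
ee_pos: [570.8, 239.2, 75.2]
tool_rot: [3.14, 0.003, -3.067]
ft_force: [-1.1, -0.2, 5.9]
grip_width: 13.2
finger_force: 42.6
```

```bash
python3 -m pendant '0 0.015 -0.005 0 1;0 0.03 -0.005 0 1;0 0.045 -0.005 0 1;0 0.06 -0.005 0 1;0 0.066 -0.005 0 1'; python3 -m pendant '0 0 0 0 1;0 0 0 0 1';python3 -m pendant '0 0.002 0 0 1;0 0.004 0 0 1;0 0.005 0 0 1;0 0.005 0 0 1;0 0.005 0 0 1'
```

```text
clock: 3.25
ee_pos: [567.6, 278.4, 75.4]
tool_rot: [-3.141, 0.002, -3.067]
ft_force: [4.5, -2.0, -8.8]
grip_width: 12.7
finger_force: 41.5
clock: 3.45
ee_pos: [567.6, 278.8, 75.4]
tool_rot: [3.141, 0.002, -3.067]
ft_force: [4.6, 2.0, -10.0]
grip_width: 12.9
finger_force: 41.3
clock: 3.95
ee_pos: [567.5, 280.4, 75.4]
tool_rot: [-3.14, 0.002, -3.068]
ft_force: [5.2, -1.8, -8.6]
grip_width: 12.9
finger_force: 41.4
```

```bash
python3 -m pendant '0 0.003 0 0 1;0 0.005 0 0 1;0 0.007 0 0 1;0 0.007 0 0 1;0 0.007 0 0 1'
```

```text
clock: 4.45
ee_pos: [567.4, 280.5, 75.3]
tool_rot: [-3.136, 0.0, -3.07]
ft_force: [4.1, -8.8, -4.7]
grip_width: 12.8
finger_force: 42.0
```

Motion stopped against about 9 N, so the slide is at its stops. I release, rise and head to the carton with a wrist check.

```bash
python3 -m pendant '0 -0.003 0 0 -0.3;0 -0.003 0 0 -0.3;0 -0.003 0 0 -0.3;0 -0.003 -0.01 0 -0.3;0 -0.003 -0.06 0 -0.3'; python3 -m pendant '0 0 -0.08 0 -1;0 0 -0.16 0 -1;0 0 -0.2 0 -1;0 0 -0.2 0 -1'; python3 -c "
from h import *
I=info('wrist'); f=cams.grab_frame('wrist'); cv2.imwrite('pics/w2.png',f[:,:,::-1])
D=np.load('D.npy')
for nm,hr,sm in (('red',(172,3),150),('orange',(4,13),170)):
  print(nm,[(a,c.tolist(),b.tolist()) for a,c,b in blobs(f,hr,sm,60,(0,0,640,480),30)[1]])
print('pred tab',proj(I,D[:3,:3]@np.array([80,95.,43])+D[:3,3]))
yc=np.deg2rad(20.); go([444,-101,230],np.pi+yc); go([444,-101,230],yc)
print(env.read_state()['joint_positions'])"
```

```text
clock: 4.95
ee_pos: [563.8, 283.2, 109.7]
tool_rot: [-3.139, -0.006, -3.067]
ft_force: [0.7, 0.1, -0.0]
grip_width: 55.4
finger_force: 0.0
clock: 5.35
ee_pos: [568.4, 285.4, 237.8]
tool_rot: [3.137, 0.009, -3.067]
ft_force: [-0.0, -0.1, -0.3]
grip_width: 85.4
finger_force: 0.0
red [(np.int32(206), [259.56, 137.83], [254, 129, 12, 18]), (np.int32(209), [259.98, 280.46], [254, 272, 13, 17])]
orange [(np.int32(302), [499.74, 116.5], [490, 100, 25, 32]), (np.int32(542), [315.14, 219.47], [307, 204, 18, 32]), (np.int32(5823), [600.74, 321.87], [548, 275, 92, 97]), (np.int32(101), [2.64, 331.65], [0, 322, 8, 18])]
pred tab [[315.66590251 219.89267299]]
target [ 444 -101  230] shift [ 0.2524 -0.6257  0.0053] turn -0.0437 clock 5.4
target [ 444 -101  230] shift [ 0.2524 -0.6257  0.0053] turn 0.4563 clock 5.4
[-0.57906107  0.43326665  0.08206589  1.64915059 -0.04013196  1.05566602
  1.16055   ]
```

View pics/w2.png

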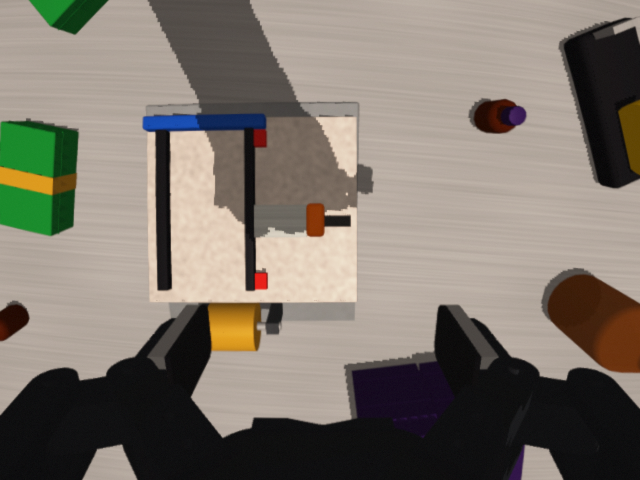

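The slide bar sits against both red stops at (260,138) and (260,280). The tab at (315,219) matches the prediction for 50 mm of travel.

```bash
python3 -m pendant '0.252 -0.626 0.01 -0.044 -1;0.252 -0.626 0.01 -0.044 -1;0.252 -0.626 0.01 -0.044 -1;0.252 -0.626 0.01 -0.044 -1;0.252 -0.626 0.01 -0.044 -1'; python3 -c "
from h import *
go([444,-101,230],np.pi+.349)"
```

```text
clock: 5.9
ee_pos: [488.4, 43.8, 226.9]
tool_rot: [3.141, -0.002, -2.791]
ft_force: [0.4, 0.1, 0.5]
grip_width: 85.1
finger_force: 0.0
target [ 444 -101  230] shift [ 0.1524 -0.2012 -0.0049] turn 0.0003 clock 5.9
```

```bash
python3 -m pendant '0.148 -0.19 -0.005 0 -1;0.148 -0.19 -0.005 0 -1;0.148 -0.19 -0.005 0 -1;0.148 -0.19 -0.005 0 -1;0.148 -0.19 -0.005 0 -1'; python3 -m pendant '0 0 0 0 -1;0 0 0 0 -1;0 0 0 0 -1'; python3 -c "
from h import *
I=info('wrist'); f=cams.grab_frame('wrist'); cv2.imwrite('pics/w3.png',f[:,:,::-1])
q=proj(I,[444,-101,38.])[0]; print('pred',q)
m=blobs(f,(118,155),70,15,(0,0,640,480))[0]|blobs(f,(12,32),120,60,(0,0,640,480))[0]
m=cv2.morphologyEx(m,cv2.MORPH_CLOSE,np.ones((5,5)))
cs=cv2.findContours(m,0,1)[0]
for ct in cs:
  if cv2.contourArea(ct)>4000:
    w=plane(I,ct.reshape(-1,2),38)[:,:2]; print(cv2.boundingRect(ct),cv2.minAreaRect(w.astype(np.float32)), cv2.minAreaRect(ct))
g=blobs(f,(12,32),120,60,(0,0,640,480),200)[1]; print([(a,c.tolist(),plane(I,[c],38)[0].round(1).tolist()) for a,c,b in g])
"
```

```text
clock: 6.4
ee_pos: [445.2, -92.4, 230.4]
tool_rot: [3.141, -0.001, -2.793]
ft_force: [-0.4, 0.5, -0.1]
grip_width: 85.7
finger_force: 0.0
clock: 6.7
ee_pos: [446.3, -90.9, 230.9]
tool_rot: [3.141, -0.0, -2.789]
ft_force: [0.5, 0.2, -0.1]
grip_width: 85.4
finger_force: 0.0
pred [310.65955481 206.71101413]
(277, 146, 66, 113) ((442.2613525390625, -102.23554229736328), (100.47252655029297, 56.54798126220703), 21.421981811523438) ((309.84722900390625, 202.29217529296875), (112.00032043457031, 64.16556549072266), 88.99491119384766)
[(np.int32(1339), [476.58, 180.98], [371.2, 28.3, 38.0]), (np.int32(1150), [310.07, 205.31], [443.0, -101.9, 38.0]), (np.int32(990), [370.18, 346.95], [556.5, 2.3, 38.0])]
```

View pics/w3.png

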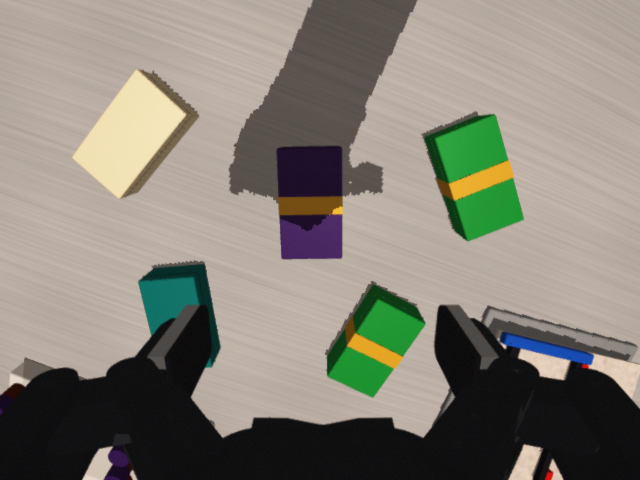

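The wrist view shows the purple/gold carton at (310,203), measured 100.5 x 56.5 mm, with clear room for the fingers on both sides. Grasping at (442.5,-102), yaw 0.372.

```bash
python3 -c "
from h import *
go([442.6,-102,16],np.pi+.372)"
```

```text
target [ 442.6 -102.    16. ] shift [ 0.0118 -0.015   0.3583] turn -0.0031 clock 6.75
```

```bash
python3 -m pendant '0.012 -0.015 0.06 -0.003 -1;0.012 -0.015 0.14 -0.003 -1;0.012 -0.015 0.22 -0.003 -1;0.012 -0.015 0.3 -0.003 -1;0.012 -0.015 0.34 -0.003 -1' 25; python3 -m pendant '0 0 0.018 0 -1;0 0 0.018 0 -1;0 0 0.018 0 -1'
```

```text
clock: 7.25
ee_pos: [440.4, -102.1, 23.8]
tool_rot: [3.139, -0.004, -2.771]
ft_force: [-0.0, -0.0, 0.4]
grip_width: 85.6
finger_force: 0.0
clock: 7.55
ee_pos: [443.4, -103.1, 17.3]
tool_rot: [-3.141, 0.002, -2.772]
ft_force: [-0.2, 0.0, 0.6]
grip_width: 85.1
finger_force: 0.0
```

```bash
python3 -m pendant '0 0 0 0 0.2;0 0 0 0 0.6;0 0 0 0 1;0 0 0 0 1;0 0 0 0 1'
```

```text
clock: 8.05
ee_pos: [443.4, -103.1, 17.8]
tool_rot: [-3.141, 0.002, -2.772]
ft_force: [-1.4, 0.3, 6.0]
grip_width: 55.4
finger_force: 25.7
```

```bash
python3 -m pendant '0 0 -0.04 0 1;0 0 -0.12 0 1;0 0 -0.2 0 1;0 0 -0.25 0 1;0 0 -0.25 0 1'; python3 -c "
from h import *
D=np.load('D.npy'); yaw=.0785; o=D[:2,3]; x=np.array([np.cos(yaw),np.sin(yaw)])
p=o+x*47; print(o); go([*p,168],np.pi+yaw)"
```

```text
clock: 8.55
ee_pos: [445.4, -103.4, 171.2]
tool_rot: [-3.137, 0.009, -2.772]
ft_force: [1.3, 0.2, -0.5]
grip_width: 55.5
finger_force: 28.8
[506.73110049 182.0512632 ]
target [553.6 185.7 168. ] shift [-0.3421  0.3844  0.0069] turn 0.0463 clock 8.55
```

```bash
python3 -m pendant '-0.04 0.04 0 0.046 1;-0.1 0.11 0 0.046 1;-0.16 0.18 0 0.046 1;-0.22 0.25 0 0.046 1;-0.28 0.315 0 0.046 1'; python3 -m pendant '-0.08 0.05 0 0 1;-0.08 0.05 0 0 1;-0.08 0.05 0 0 1;-0.08 0.05 0 0 1'; python3 -c "
from h import *
D=np.load('D.npy'); yaw=.0785; o=D[:2,3]; x=np.array([np.cos(yaw),np.sin(yaw)])
p=o+x*47; go([*p,130],np.pi+yaw)
I=info('wrist'); f=cams.grab_frame('wrist'); cv2.imwrite('pics/w4.png',f[:,:,::-1])
for nm,hr,sm in (('red',(172,3),150),('blue',(105,122),150),('orange',(4,13),170)):
  print(nm,[(a,c.tolist(),b.tolist()) for a,c,b in blobs(f,hr,sm,60,(0,0,640,480),60)[1]])
for p in ([132,47,8],[8,47,8],[80,95,43]): print(proj(I,D[:3,:3]@np.array(p,float)+D[:3,3]).round(1))
print(env.read_state()['ft_force'])"
```

```text
clock: 9.05
ee_pos: [522.1, 114.3, 165.7]
tool_rot: [-3.142, -0.001, -3.061]
ft_force: [1.2, -0.3, -0.9]
grip_width: 55.4
finger_force: 28.7
clock: 9.45
ee_pos: [566.7, 144.6, 165.4]
tool_rot: [-3.14, -0.003, -3.063]
ft_force: [0.4, 0.1, -1.2]
grip_width: 55.2
finger_force: 28.7
target [553.6 185.7 130. ] shift [0.0162 0.0702 0.0589] turn 0.0001 clock 9.45
red [(np.int32(292), [448.49, 162.0], [442, 152, 14, 22]), (np.int32(87), [449.87, 333.37], [444, 328, 10, 15])]
blue [(np.int32(2835), [379.24, 140.81], [302, 132, 155, 20])]
orange [(np.int32(1087), [520.33, 265.99], [506, 247, 45, 43]), (np.int32(147), [73.41, 379.21], [65, 374, 19, 16])]
[[447.7 339.4]]
[[448.9 162. ]]
[[542.7 269.7]]
[ 0.58363265 -0.10778735 -1.4348634 ]
```

View pics/w4.png

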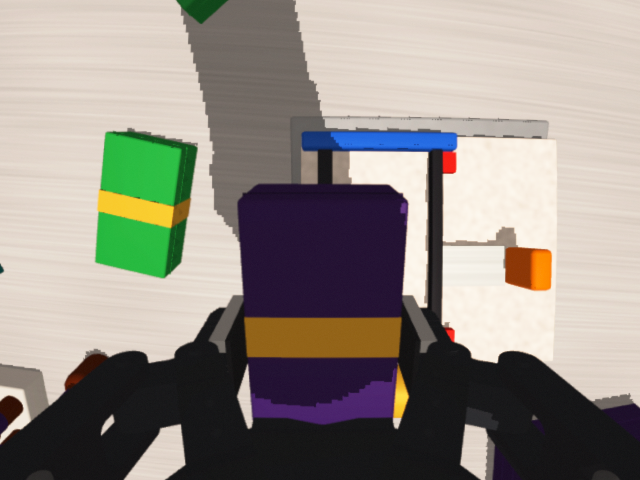

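The carton hangs level and centred in the grip at (323,300), with the slide still out. Deck features agree with the model. I centre it over the channel and descend to just above contact.

```bash
python3 -m pendant '0.016 0.035 0 0 1;0.016 0.07 0 0 1;0.016 0.07 0.05 0 1;0.016 0.07 0.1 0 1;0.016 0.07 0.13 0 1' 20; python3 -m pendant '0 0 0 0 1;0 0 0 0 1;0 0 0 0 1'; python3 -c "
from h import *
D=np.load('D.npy'); yaw=.0785; o=D[:2,3]; x=np.array([np.cos(yaw),np.sin(yaw)])
go([*(o+x*47),61.5],np.pi+yaw)"
```

```text
clock: 10.0
ee_pos: [553.2, 185.4, 86.8]
tool_rot: [-3.141, -0.003, -3.063]
ft_force: [-0.4, -1.1, -2.1]
grip_width: 55.3
finger_force: 28.7
clock: 10.3
ee_pos: [555.9, 186.9, 89.9]
tool_rot: [3.141, 0.002, -3.062]
ft_force: [-0.1, -0.1, -0.5]
grip_width: 55.3
finger_force: 28.7
target [553.6 185.7  61.5] shift [ 0.0041 -0.0017  0.0473] turn 0.0001 clock 10.3
```

```bash
python3 -m pendant '0.004 -0.002 0.008 0 1;0.004 -0.002 0.016 0 1;0.004 -0.002 0.02 0 1;0.004 -0.002 0.024 0 1;0.004 -0.002 0.024 0 1'; python3 -m pendant '0 0 0.004 0 1;0 0 0.008 0 1;0 0 0.01 0 1;0 0 0.01 0 1'
```

```text
clock: 10.8
ee_pos: [552.6, 185.9, 73.6]
tool_rot: [-3.141, -0.0, -3.061]
ft_force: [0.2, -0.3, -0.8]
grip_width: 55.4
finger_force: 28.8
clock: 11.2
ee_pos: [550.7, 185.8, 68.3]
tool_rot: [-3.141, -0.004, -3.061]
ft_force: [-7.9, -1.3, 7.4]
grip_width: 55.4
finger_force: 30.4
```

```bash
python3 -m pendant '0 0 0.003 0 1;0 0 0.006 0 1;0 0 0.006 0 1;0 0 0.006 0 1'; python3 -m pendant '0 0 0.003 0 1;0 0 0.006 0 1;0 0 0.006 0 1;0 0 0.006 0 1'; python3 -c "
from h import *
f=cams.grab_frame('scene'); cv2.imwrite('pics/s2.png',cv2.resize(f[235:360,320:450],(780,600),interpolation=3)[:,:,::-1])"
```

```text
clock: 11.6
ee_pos: [549.6, 185.7, 64.4]
tool_rot: [-3.141, -0.007, -3.061]
ft_force: [-10.9, -1.1, 8.8]
grip_width: 55.2
finger_force: 31.2
clock: 12.0
ee_pos: [549.1, 185.7, 60.7]
tool_rot: [-3.141, -0.008, -3.061]
ft_force: [-10.9, -1.1, 8.0]
grip_width: 55.1
finger_force: 32.0
```

View pics/s2.png

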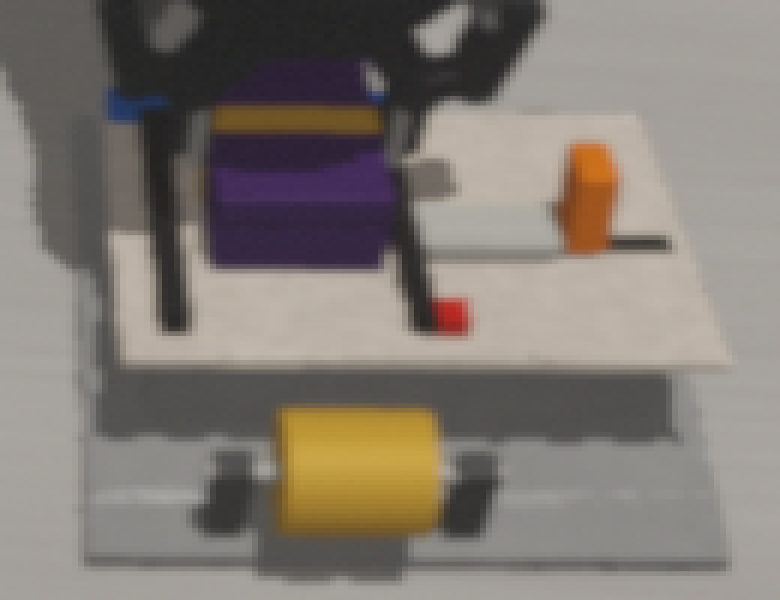

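The scene view shows the carton between the guides, pivoted to nearly the deck slope; its high end is at (300,250). I press a few mm more and ease it down to the lip.

```bash
python3 -m pendant '0 0 0.003 0 1;0 0 0.005 0 1;0 0 0.005 0 1'; python3 -m pendant '0.003 0 0.001 0 1;0.006 0 0.002 0 1;0.009 0 0.003 0 1;0.012 0 0.003 0 1;0.012 0 0.003 0 1'
```

```text
clock: 12.35
ee_pos: [548.9, 185.7, 57.9]
tool_rot: [-3.141, -0.008, -3.061]
ft_force: [-12.7, -2.0, 10.7]
grip_width: 55.5
finger_force: 32.9
clock: 12.85
ee_pos: [548.8, 185.7, 58.0]
tool_rot: [3.14, 0.007, -3.062]
ft_force: [3.2, 0.3, 6.2]
grip_width: 55.1
finger_force: 32.3
```

```bash
python3 -m pendant '0.003 0 0 0 1;0.006 0 0 0 1;0.009 0 0 0 1;0.009 0 0 0 1'; python3 -c "
from h import *
I=info('scene');f=cams.grab_frame('scene'); cv2.imwrite('pics/s3.png',f[:,:,::-1])
m,b=blobs(f,(14,30),120,60,(335,240,400,275)); print([(a,c.tolist(),q.tolist()) for a,c,q in b])
D=np.load('D.npy')
for p in ([50,0,38],[57,0,38],[100,-28,38],[100,28,38],[100,-28,0],[100,28,0]): print(p,proj(I,D[:3,:3]@np.array(p,float)+D[:3,3]).round(1).tolist())
cv2.imwrite('pics/s3c.png',cv2.resize(f[235:360,320:450],(780,600),interpolation=3)[:,:,::-1])"
```

```text
clock: 13.25
ee_pos: [548.0, 185.6, 59.1]
tool_rot: [3.139, 0.017, -3.062]
ft_force: [11.6, 0.8, 1.2]
grip_width: 55.2
finger_force: 31.8
[(np.int32(135), [369.01, 259.02], [356, 257, 28, 5])]
[50, 0, 38] [[368.3, 258.7]]
[57, 0, 38] [[368.6, 260.8]]
[100, -28, 38] [[355.7, 274.0]]
[100, 28, 38] [[385.6, 274.3]]
[100, -28, 0] [[354.5, 289.9]]
[100, 28, 0] [[383.8, 290.2]]
```

View pics/s3c.png

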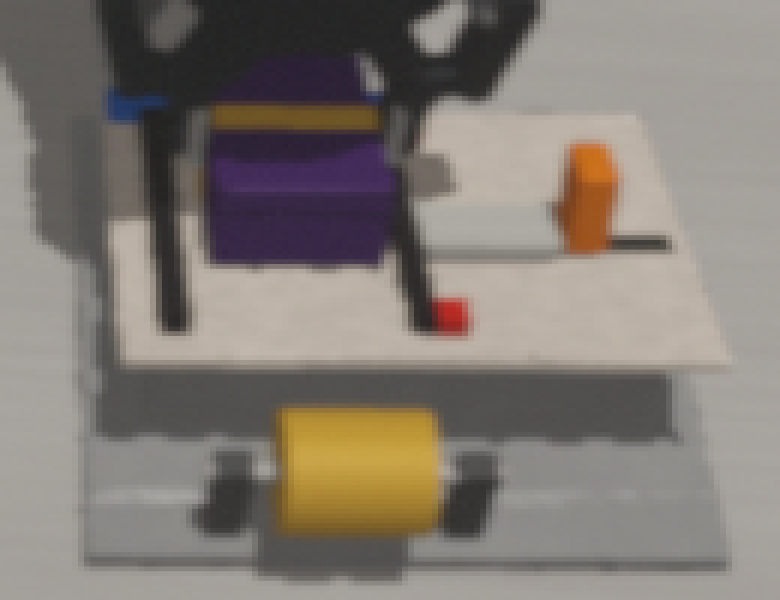

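Gold band centre (369.0,259.0) matches the placed prediction (368.3,258.7). The upper-end edges match too, and the lip contact is felt. I relax the force, release and rise.

```bash
python3 -m pendant '-0.004 0 0 0 1;-0.006 0 0 0 1;-0.006 0 0 0 1'; python3 -m pendant '0 0 0 0 -0.5;0 0 0 0 -0.7;0 0 0 0 -0.9;0 0 0 0 -0.9'; python3 -m pendant '0 0 -0.02 0 -0.9;0 0 -0.06 0 -0.9;0 0 -0.12 0 -0.9;0 0 -0.2 0 -0.9;0 0 -0.2 0 -0.9'; python3 -m pendant '0 0 -0.1 0 -0.9;0 0 -0.1 0 -0.9;0 0 -0.1 0 -0.9'; python3 -c "
from h import *
I=info('wrist');D=np.load('D.npy')
f=cams.grab_frame('wrist'); cv2.imwrite('pics/w5.png',f[:,:,::-1])
for nm,hr in (('red',(172,3)),('orange',(4,13)),('gold',(14,30))):
  print(nm,[(a,c.tolist(),b.tolist()) for a,c,b in blobs(f,hr,120,60,(100,0,540,400),80)[1]])
for p in ([132,47,8],[8,47,8],[80,95,43],[50,0,38]): print(proj(I,D[:3,:3]@np.array(p,float)+D[:3,3]).round(1).tolist())
I=info('scene');f=cams.grab_frame('scene'); cv2.imwrite('pics/s4.png',f[:,:,::-1])
print([(a,c.tolist()) for a,c,q in blobs(f,(14,30),120,60,(335,240,400,275))[1]])
print([(a,c.tolist()) for a,c,q in blobs(f,(122,150),80,20,(340,235,395,295))[1]])
"
```

```text
clock: 13.6
ee_pos: [548.6, 185.6, 58.3]
tool_rot: [3.14, 0.009, -3.062]
ft_force: [5.3, 0.1, 5.7]
grip_width: 55.3
finger_force: 32.3
clock: 14.0
ee_pos: [543.3, 185.2, 55.6]
tool_rot: [-3.141, -0.001, -3.061]
ft_force: [-0.1, -0.2, 0.8]
grip_width: 81.2
finger_force: 0.0
clock: 14.5
ee_pos: [547.9, 186.5, 183.3]
tool_rot: [3.138, 0.012, -3.062]
ft_force: [0.4, 0.7, 0.3]
grip_width: 81.2
finger_force: 0.0
clock: 14.8
ee_pos: [545.1, 185.7, 238.8]
tool_rot: [3.14, 0.005, -3.061]
ft_force: [0.3, 1.0, -0.2]
grip_width: 80.9
finger_force: 0.0
red [(np.int32(185), [372.0, 173.91], [367, 166, 11, 17]), (np.int32(189), [371.35, 312.48], [366, 305, 12, 17])]
orange [(np.int32(601), [429.66, 255.89], [418, 241, 29, 33])]
gold [(np.int32(313), [132.68, 5.9], [119, 0, 31, 18]), (np.int32(1227), [135.22, 210.78], [100, 196, 74, 30]), (np.int32(1419), [322.02, 220.49], [287, 211, 71, 20]), (np.int32(254), [437.44, 258.5], [432, 246, 12, 26]), (np.int32(2126), [334.25, 355.85], [311, 334, 48, 45])]
[[372.6, 313.9]]
[[372.9, 174.3]]
[[438.2, 258.4]]
[[319.6, 221.0]]
[(np.int32(141), [368.7, 259.92])]
[(np.int32(153), [366.56, 251.51]), (np.int32(755), [369.58, 276.28])]
```

View pics/w5.png

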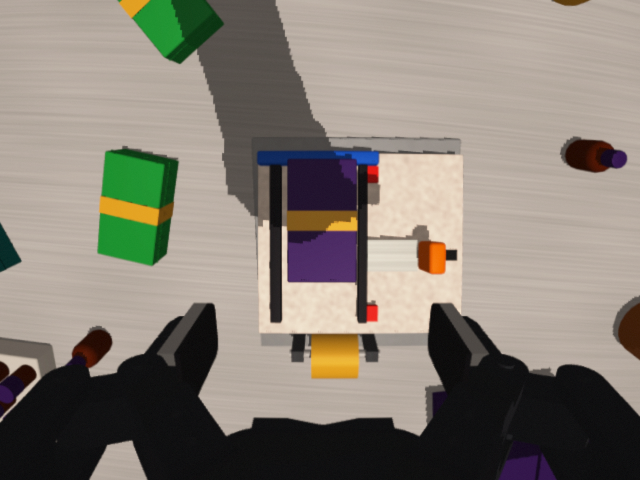

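The final view shows the carton flat against the blue lip between the guides. Its band is at (322,220), against a predicted (320,221). The bar is against both red stops and the gripper is clear.

```bash
python3 -c "
from cell import env
print(env.hand_in())"
```

```text
the job is handed in; nothing more can be done
None
```

The job is handed in at about 15 s of robot time (no verdict was shown): the last pictures show the slide fully out at its red stops and the purple carton released, lying flat between the guides with its lower end against the blue lip, and the robot touching nothing.

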